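# Make up two battery-pack kits beside the wire bonder

## Task

Make up two kits from the stock on the metal plate: into the tray with three compartments put the slim cell, the wide cup and the heat sink; into the tray with two compartments put the thick cell and the narrow cup, which you must first lift out of the wide cup. Each thing gets a compartment of its own and stands on its floor, upright and as it stood in the stock; lower things in rather than dropping them. Leave the bottle, the wire spool and the screwdriver where they are.

Things in the scene. Friction and masses are not known exactly. Their poses are not given: they have to be found in the camera images.
- slim_cell: slim blue cylindrical battery cell, 18 mm diameter, 65 mm tall with its 2 mm nub, standing on a 6 mm aluminium plate (fixed, top at z = 0.006 m; x 0.365 to 0.525, y -0.36 to 0.36) like the rest of the stock; about 45 g. Origin: centre of its underside; z up through the nub
- thick_cell: thick blue cylindrical battery cell, 32 mm diameter, 70 mm tall with its 2 mm nub, standing on the plate; about 140 g. Origin: centre of its underside; z up through the nub
- wide_cup: wide low round white plastic insulating cup, straight wall, 62 mm outer diameter, 35 mm tall, wall 2.5 mm, floor 4 mm, standing mouth up on the plate; about 50 g. At the start the narrow cup stands loosely inside it. Origin: centre of its underside; z up
- narrow_cup: narrow tall round white plastic insulating cup, straight wall, 42 mm outer diameter, 62 mm tall, wall 2.5 mm, floor 4 mm; about 40 g. At the start it stands mouth up loosely inside the wide cup, on that cup's floor, and stands 31 mm proud of its rim. Origin: centre of its underside; z up
- heat_sink: dark metal finned heat sink, fins up, 36 mm (x) by 44 mm (y) by 24 mm tall, five fins running along its y axis; standing on the plate; about 80 g; grasp it across x (36 mm). Origin: centre of its underside; z up
- tray3: long black kit tray, fixed to the bench, 86 mm (x) by 250 mm (y), open on top: three square compartments in a row along its y axis, each 78 by 78 mm inside, centred at y = -82, 0 and +82 mm. Floor 4 mm thick, all walls 4 mm thick and 12 mm high over the bench. Origin: centre of its underside, on the bench (z = 0)
- tray2: short black kit tray, fixed to the bench, 86 mm (x) by 168 mm (y), open on top: two square compartments in a row along its y axis, each 78 by 78 mm inside, centred at y = -41 and +41 mm. Floor 4 mm thick, all walls 4 mm thick and 12 mm high over the bench. Origin: centre of its underside, on the bench (z = 0)
- bottle: bystander: small clear plastic bottle with a white cap, 50 mm diameter, 120 mm tall, standing on the bench beside the trays. Origin: centre of its underside
- spool: bystander: aluminium bonding-wire spool, 60 mm diameter, 30 mm tall, standing on the bench beside the trays. Origin: centre of its underside
- screwdriver: bystander: screwdriver 170 mm long, lying on the bench beyond the trays. Origin: on the underside near its middle; x along the shaft
There are look-alikes about, which are no part of the job. Of the things like the heat_sink, leave any that is blue; of the rest the larger one is meant.

How it is judged:
At the end, for the whole second after the job is handed in: Slim cell, wide cup and heat sink in the three-compartment tray, thick cell and narrow cup in the other, each alone in a compartment (origin within 38 mm of its centre in tray x and y), on its floor (origin under 8 mm above the tray's underside), upright within 0.12 rad, at rest (((y of slim_cell in the frame of tray3 between -0.12 and -0.044 m and y of wide_cup in the frame of tray3 between -0.038 and 0.038 m and y of heat_sink in the frame of tray3 between 0.044 and 0.12 m) or (y of slim_cell in the frame of tray3 between -0.12 and -0.044 m and y of wide_cup in the frame of tray3 between 0.044 and 0.12 m and y of heat_sink in the frame of tray3 between -0.038 and 0.038 m) or (y of slim_cell in the frame of tray3 between -0.038 and 0.038 m and y of wide_cup in the frame of tray3 between -0.12 and -0.044 m and y of heat_sink in the frame of tray3 between 0.044 and 0.12 m) or (y of slim_cell in the frame of tray3 between -0.038 and 0.038 m and y of wide_cup in the frame of tray3 between 0.044 and 0.12 m and y of heat_sink in the frame of tray3 between -0.12 and -0.044 m) or (y of slim_cell in the frame of tray3 between 0.044 and 0.12 m and y of wide_cup in the frame of tray3 between -0.12 and -0.044 m and y of heat_sink in the frame of tray3 between -0.038 and 0.038 m) or (y of slim_cell in the frame of tray3 between 0.044 and 0.12 m and y of wide_cup in the frame of tray3 between -0.038 and 0.038 m and y of heat_sink in the frame of tray3 between -0.12 and -0.044 m)) and x of slim_cell in the frame of tray3 between -0.038 and 0.038 m and z of slim_cell in the frame of tray3 between 0 and 0.008 m and angle between each of slim_cell, wide_cup, heat_sink, thick_cell, narrow_cup's own z axis and vertical below 0.12 rad and linear speed of each of slim_cell, wide_cup, heat_sink, thick_cell, narrow_cup below 0.02 m/s and angular speed of each of slim_cell, wide_cup, heat_sink, thick_cell, narrow_cup below 0.2 rad/s and x of wide_cup in the frame of tray3 between -0.038 and 0.038 m and z of wide_cup in the frame of tray3 between 0 and 0.008 m and x of heat_sink in the frame of tray3 between -0.038 and 0.038 m and z of heat_sink in the frame of tray3 between 0 and 0.008 m and ((y of thick_cell in the frame of tray2 between -0.079 and -0.003 m and y of narrow_cup in the frame of tray2 between 0.003 and 0.079 m) or (y of thick_cell in the frame of tray2 between 0.003 and 0.079 m and y of narrow_cup in the frame of tray2 between -0.079 and -0.003 m)) and x of thick_cell in the frame of tray2 between -0.038 and 0.038 m and z of thick_cell in the frame of tray2 between 0 and 0.008 m and x of narrow_cup in the frame of tray2 between -0.038 and 0.038 m and z of narrow_cup in the frame of tray2 between 0 and 0.008 m); the robot touches nothing.
It fails at once if the bottle, the spool or the screwdriver is shifted more than 30 mm (distance of any of bottle, spool, screwdriver from where it was at the start of the episode above 0.03 m).
It fails at once if a thing is dropped from more than about 30 mm (moving faster than 0.75 m/s untouched by the fingers) ((linear speed of slim_cell above 0.75 m/s and contact force between the fingers and slim_cell below 0.05 N) or (linear speed of thick_cell above 0.75 m/s and contact force between the fingers and thick_cell below 0.05 N) or (linear speed of wide_cup above 0.75 m/s and contact force between the fingers and wide_cup below 0.05 N) or (linear speed of narrow_cup above 0.75 m/s and contact force between each of the fingers, wide_cup and narrow_cup below 0.05 N) or (linear speed of heat_sink above 0.75 m/s and contact force between the fingers and heat_sink below 0.05 N)).
It also fails if it takes over 131 s, if anything falls off the work surface, if the arm or the gripper's body presses on something with over 40 N, if the wrist force passes 120 N, or if a joint passes its speed limit or range.

## Robot

A 6-joint arm with a two-finger parallel gripper is mounted at the origin on the work surface. World frame = base frame: x ahead of the robot, y to its left, z up, the work surface at z = 0. Lengths are in m, angles in rad, forces in N, time in s.
With the tool pointing down it reaches from about 0.25 to 0.725 m from the base axis. Payload 4 kg.
Tool frame: the origin (TCP) lies at the very end of the fingers, on their centre line; the grasp point (between the pads) lies 19 mm behind it; z points along the fingers, y is the line along which they close (so a half turn about z gives the same grasp; the last joint's range is limited). The gripper opens to 85 mm and grips with 20 to 120 N. Pads are 22 mm wide; open, the fingers measure 114 mm over their backs; the gripper's body (76 mm by 85 mm) begins 54 mm behind the grasp point. The pads swing forward as they close: fully open they stand 13 mm farther back than shut.
Start: joints at [1.288, 0.241, 0.005, 1.335, 0, 1.571], TCP at [0.14, 0.48, 0.231] pointing down, gripper open.
Joint ranges: [-2.72, 2.72], [-1.05, 1.87], [-1.09, 1.28], [-1.99, 2.15], [-1.42, 1.44], [-3.14, 3.14]. Speed limits (rad/s): [2.79, 2.79, 3.14, 3.14, 3.14, 3.14].

## Interface

Orientations are given as a unit quaternion [x, y, z, w].
In Python, from workcell import telemetry, vision, workorder gives the robot as it stands.
- The arm moves only by the shell command python3 -m inch 'ROWS'. ROWS is JSON, a list of rows, each a list of 3 entries, a list of its own where there are three numbers: the turn, a rotation vector about the tool's x, y, z scaled (see below), then the shift along the tool's x, y, z scaled (see below), then the closure, from -1 (fully open) to 1 (shut). A call has 1 to 10 rows; each row shifts and turns the commanded pose from where the row before left it, along the tool's axes as they then stand; what a row does not reach is not made up. The controller multiplies each number of a shift by 0.3 m and each number of a turn by 360 degrees. A row lasts 1/12 s, in which the tool goes at most 41.7 mm and 7.16 degrees, less where a joint would pass 70% of its speed; a pose out of reach is approached as far as the arm can. A call with a number of a shift or a turn outside -1 to 1 is refused whole. A call with a gripper value outside its range is refused whole. The fingers move at their own pace and stop on an object; the grip force is fixed at half the most. Time passes only in rows, so rows that do not move let the fingers close. It gives the time, the measured TCP pose, the force, the opening and the grip force at its end, in the units of the state.
- telemetry.get_obs(): the state, without advancing time (a new reading comes with each control period).
- vision.camera(name): name is "scene" or "top" or "wrist"; returns a dict with "img" (400x640x3 uint8, red, green, blue), "fov_y" (degrees; the focal length in pixels is half the picture's height over the tangent of half this angle, whatever the lens; pixels are square), "cx", "cy" (the principal point, pixels), "D" ([k1, k2, p1, p2, k3] as OpenCV has them; the pictures are not rectified), "pose" (4x4, takes a point from camera to world coordinates). Camera axes: x right, y up, looking along -z (the intrinsics and any distortion apply to the point x, -y, -z); pixel columns grow to the right and rows downward; lengths in m; the calibration is good to about 2 mm. A picture is of the moment at which its call begins. There is no depth.
- workorder.job_done(): hands the job in; it is judged then, once.
The state is a dict: "clock": time; "joint_pos": joint angles; "joint_vel": joint speeds; "tau": joint torques, N m; "eef_pos": TCP position; "tool_rot": TCP orientation; "ft_force": force on the tool from outside, world axes, zero at the start; "ft_torque": the same for the moment, N m; "grip_width": finger opening in m; "grasp_force": force on a finger pad.
Only numpy, scipy, OpenCV 4.12 (cv2) and the standard library are available. Lean on these libraries where they do the work, as an engineer would, in place of code of your own. Each camera call takes 0.05 s, during which the arm holds its last target. There are 200 camera calls.

## Working session

There is one attempt and no reset: what is moved stays moved. The work goes in short steps, Python scripts to look and compute and a shell command to move; the robot and the scene stay as the last step left them, time stands still between calls to the robot, and variables do not carry over. Pictures are saved under pics/ and viewed, at most 15 in all, crops included, and the job is handed in when it is done.

```bash
mkdir -p pics
cat > h.py <<'E'
import numpy as np,cv2
from workcell import telemetry,vision
from scipy.spatial.transform import Rotation as R
def cam(n,save=None):
    c=vision.camera(n)
    if save: cv2.imwrite('pics/'+save+'.png',c['img'][:,:,::-1])
    return c
def KD(c):
    f=200/np.tan(np.radians(c['fov_y'])/2)
    return np.array([[f,0,c['cx']],[0,f,c['cy']],[0,0,1]]),np.array(c['D'],float)
def px2w(c,uv,z):
    K,D=KD(c); P=np.array(c['pose'])
    p=cv2.undistortPoints(np.array(uv,float).reshape(-1,1,2),K,D)[:,0]
    d=np.c_[p[:,0],-p[:,1],-np.ones(len(p))]@P[:3,:3].T
    o=P[:3,3]; return o+d*((z-o[2])/d[:,2])[:,None]
def w2px(c,X):
    K,D=KD(c); P=np.array(c['pose'])
    q=(np.array(X,float).reshape(-1,3)-P[:3,3])@P[:3,:3]
    q=q*[1,-1,-1]
    return cv2.projectPoints(q,np.zeros(3),np.zeros(3),K,D)[0][:,0]
E
python3 - <<'E'
from h import *
for n in ['scene','top']:
    c=cam(n,n+'0'); print(n,c['fov_y'],c['cx'],c['cy'],c['D']); print(np.round(c['pose'],3))
o=telemetry.get_obs(); print(o)
E
```

```text
scene 57.48450732915772 316.017715296143 211.10966821667745 [-0.01959707  0.          0.          0.          0.        ]
[[ 0.668 -0.565  0.484  1.   ]
 [ 0.744  0.501 -0.443 -0.416]
 [ 0.008  0.656  0.755  0.757]
 [ 0.     0.     0.     1.   ]]
top 55.89575138603194 319.1282620376052 202.60885604190705 [-0.07557119  0.          0.          0.          0.        ]
[[-0.027  0.985 -0.171  0.412]
 [-1.    -0.024  0.019  0.005]
 [ 0.015  0.172  0.985  0.985]
 [ 0.     0.     0.     1.   ]]
{'clock': 0.1, 'joint_pos': array([ 1.28799969e+00,  2.41313197e-01,  3.86074240e-03,  1.33519914e+00,
       -2.67692335e-05,  1.57078644e+00]), 'joint_vel': array([ 0.00043331, -0.00124033,  0.00409701,  0.00039433,  0.00015739,
        0.00213871]), 'tau': array([-2.14988368e-04, -3.73138583e+01,  2.53009397e+01,  1.08672353e-02,
       -1.88445722e-05, -1.72517002e-05]), 'eef_pos': array([0.13937149, 0.47959529, 0.23051487]), 'tool_rot': array([ 1.40922647e-01,  9.90020175e-01, -9.20263419e-04, -1.17482994e-04]), 'ft_force': array([-0.58511373,  0.33061727, -0.16697893]), 'ft_torque': array([-0.02495775,  0.00168356,  0.00966417]), 'grasp_force': 0.0, 'grip_width': 0.08546013517089208}
```

View pics/top0.png

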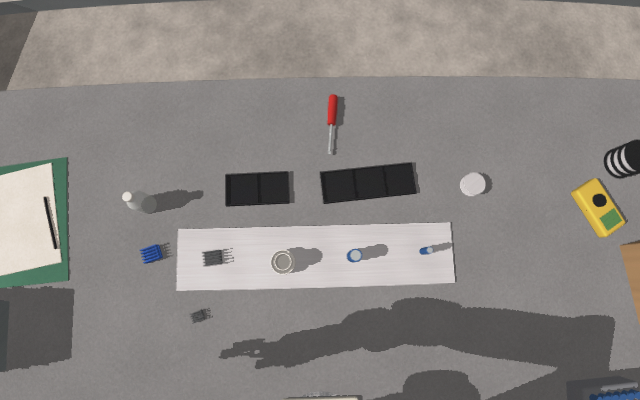

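View pics/scene0.png

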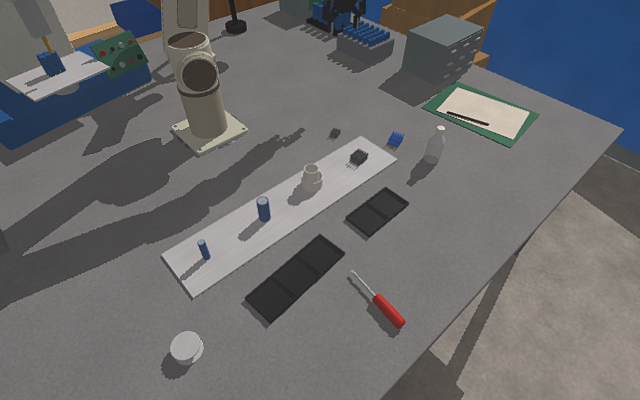

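Top view: the stock from left to right is heat sink (217,257; the larger grey one), nested cups (283,261), thick cell (355,255) and slim cell (427,251). tray2 is at (259,189) and tray3 at (368,182). The blue heat sink (155,254) and the small grey one (200,315) are to be left. Next I check the calibration against the plate and measure.

Run:
```python
from h import *
for n in ['top','scene']:
    c=cam(n)
    print(n,np.round(w2px(c,[[.365,-.36,.006],[.365,.36,.006],[.525,.36,.006],[.525,-.36,.006],[.14,.48,.23],[0,0,0]]),1).tolist())
    img=c['img']; g=img.max(2); hsv=cv2.cvtColor(img,cv2.COLOR_RGB2HSV)
    # trays: very dark
    m=((g<45)).astype(np.uint8); m=cv2.morphologyEx(m,cv2.MORPH_CLOSE,np.ones((5,5)))
    for q in cv2.findContours(m,0,1)[0]:
        a=cv2.contourArea(q)
        if a>1000:
            r=cv2.minAreaRect(q); print('dark',a,np.round(r[0]),np.round(r[1]),r[2])
            w=px2w(c,cv2.boxPoints(r),.012); print(np.round(w[:,:2],4).tolist(), np.round(w[:,:2].mean(0),4))
    b=((hsv[...,0]>100)&(hsv[...,0]<125)&(hsv[...,1]>120)).astype(np.uint8)
    for q in cv2.findContours(b,0,1)[0]:
        if 20<cv2.contourArea(q)<900: print('blue',cv2.boundingRect(q))
c=cam('top'); 
cv2.imwrite('pics/topz.png',cv2.resize(c['img'][225:295,175:455,::-1],None,fx=2.85,fy=2.85,interpolation=cv2.INTER_CUBIC))
```

```text
top [[454.9, 281.9], [175.2, 289.6], [177.0, 227.4], [450.0, 220.6], [73.4, 412.3], [319.7, 435.9]]
dark 1824.5 [256. 189.] [31. 62.] 87.0643310546875
[[0.6619, 0.2355], [0.6666, 0.0696], [0.5827, 0.0664], [0.5781, 0.2298]] [0.6223 0.1503]
dark 2719.5 [368. 183.] [31. 93.] 83.6598129272461
[[0.6624, -0.0185], [0.6856, -0.2675], [0.6007, -0.2706], [0.5791, -0.0253]] [ 0.632  -0.1455]
blue (590, 390, 50, 10)
blue (420, 248, 7, 6)
blue (140, 245, 22, 18)
scene [[159.0, 253.9], [360.0, 135.0], [397.1, 158.7], [191.5, 298.0], [342.3, 34.7], [209.0, 129.9]]
dark 2424.0 [295. 276.] [ 36. 103.] 47.29060745239258
[[0.608, -0.2706], [0.5731, -0.0083], [0.6736, -0.0192], [0.6936, -0.2674]] [ 0.6371 -0.1414]
blue (388, 132, 16, 15)
blue (36, 51, 29, 25)
blue (75, 39, 28, 21)
blue (334, 10, 56, 36)
blue (361, 0, 31, 24)
blue (313, 0, 15, 25)
```

View pics/topz.png

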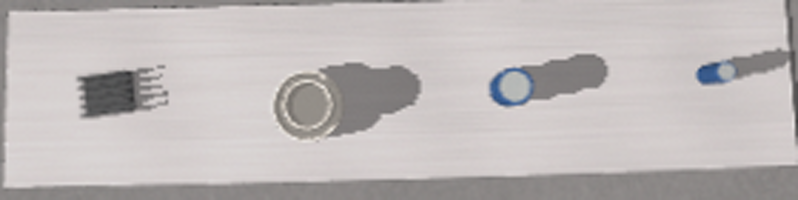

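```bash
python3 - <<'E'
from h import *
c=cam('top')
for n,uv,z in [('sink',(212.4,258),.03),('cup',(283.1,261.2),.072),('thick',(355.8,255.2),.076),('slim',(430.3,249.9),.071),('bottlecap',(127,197),.12),('spool',(472,184),.03)]:
    print(n,np.round(px2w(c,[uv],z)[0],4))
E
python3 -m inch '[[[0,0,0.0195],[0,0,0],-1],[[0,0,0.0195],[0,0,0],-1],[[0,0,0.0195],[0,0,0],-1],[[0,0,0.0195],[0,0,0],-1],[[0,0,0.0195],[0,0,0],-1],[[0,0,0.0195],[0,0,0],-1],[[0,0,0.0195],[0,0,0],-1],[[0,0,0.0195],[0,0,0],-1],[[0,0,0.0195],[0,0,0],-1],[[0,0,0.0195],[0,0,0],-1]]'
```

```text
sink [0.4427 0.2586 0.03  ]
cup [0.43   0.0773 0.072 ]
thick [ 0.4396 -0.0972  0.076 ]
slim [ 0.4471 -0.2806  0.071 ]
bottlecap [0.5864 0.4422 0.12  ]
spool [ 0.6179 -0.4191  0.03  ]
clock: 1.13
eef_pos: [0.1395, 0.4801, 0.2312]
tool_rot: [0.687, 0.727, -0.0, 0.0]
ft_force: [-0.5, -0.0, 0.6]
grip_width: 0.0851
grasp_force: 0.0
```

```bash
python3 -m inch '[[[0,0,0.009],[0,0,0],-1],[[0,0,0],[-0.103,0.074,0],-1],[[0,0,0],[-0.103,0.074,0],-1],[[0,0,0],[-0.103,0.074,0],-1],[[0,0,0],[-0.103,0.074,0],-1],[[0,0,0],[-0.103,0.074,0],-1],[[0,0,0],[-0.103,0.074,0],-1],[[0,0,0],[-0.103,0.074,0],-1],[[0,0,0],[-0.103,0.074,0],-1],[[0,0,0],[-0.103,0.074,0],-1]]'
python3 -m inch '[[[0,0,0],[-0.103,0.074,-0.02],-1],[[0,0,0],[-0.103,0.074,-0.02],-1],[[0,0,0],[-0.103,0.074,-0.02],-1],[[0,0,0],[-0.103,0.074,-0.02],-1],[[0,0,0],[0,0,0],-1],[[0,0,0],[0,0,0],-1]]'
python3 - <<'E'
from h import *
c=cam('wrist','w1'); print(c['fov_y'],c['cx'],c['cy'],c['D']); print(np.round(c['pose'],3)); o=telemetry.get_obs(); print(o['joint_pos'],o['eef_pos'])
print(w2px(c,[[.43,.077,.072],[.443,.259,.03],[.44,-.097,.076],[.622,.15,.012]]))
E
```

```text
clock: 1.97
eef_pos: [0.3417, 0.2016, 0.2315]
tool_rot: [0.705, 0.709, 0.0, 0.0]
ft_force: [1.1, 0.5, -0.6]
grip_width: 0.0851
grasp_force: 0.0
clock: 2.47
eef_pos: [0.4316, 0.0786, 0.2554]
tool_rot: [0.707, 0.708, 0.0, 0.0]
ft_force: [-0.1, -0.8, 0.7]
grip_width: 0.0855
grasp_force: 0.0
68.41259752384704 318.34245974228907 199.00711051894058 [0.00332154 0.         0.         0.         0.        ]
[[ 1.    -0.002 -0.     0.431]
 [ 0.002  0.95   0.313  0.159]
 [-0.001 -0.313  0.95   0.399]
 [ 0.     0.     0.     1.   ]]
[ 1.82655501e-01  1.08101292e-01 -9.51039360e-02  1.36833482e+00
  4.99884001e-04  1.74947113e+00] [0.43057087 0.07968688 0.25506774]
[[317.06100062 177.83448837]
 [329.36076714   4.91973825]
 [324.56335652 307.274326  ]
 [470.04660701 109.98677524]]
```

View pics/w1.png

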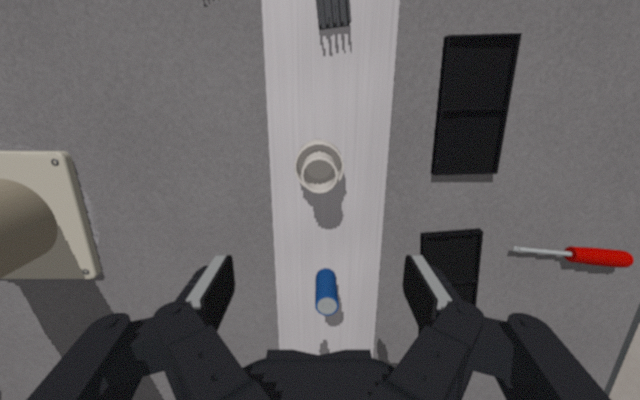

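Wrist view: narrow cup rim at about (320,172), thick cell top at about (326,305), tray2 spanning (433–520, 35–175). I'll zoom for exact values.

Run:
```python
from h import *
c=cam('wrist'); im=c['img']
z=lambda y,x,s=4,n=100:cv2.resize(im[y:y+n,x:x+n,::-1],None,fx=s,fy=s,interpolation=cv2.INTER_CUBIC)
cv2.imwrite('pics/w1z.png',np.hstack([z(125,270),z(250,275)]))
m=(im.max(2)<50).astype(np.uint8); m[:,:400]=0; m[200:]=0
m=cv2.morphologyEx(m,cv2.MORPH_CLOSE,np.ones((7,7)))
q=max(cv2.findContours(m,0,1)[0],key=cv2.contourArea)
print(cv2.contourArea(q),cv2.approxPolyDP(q,6,True)[:,0].tolist())
w=px2w(c,q[:,0],.012)[:,:2]; r=cv2.minAreaRect((w*1000).astype(np.float32)); print(r)
```

```text
9605.5 [[521, 36], [446, 39], [434, 175], [497, 173]]
((624.25439453125, 150.9512939453125), (88.31676483154297, 166.60728454589844), 1.3308942317962646)
```

View pics/w1z.png

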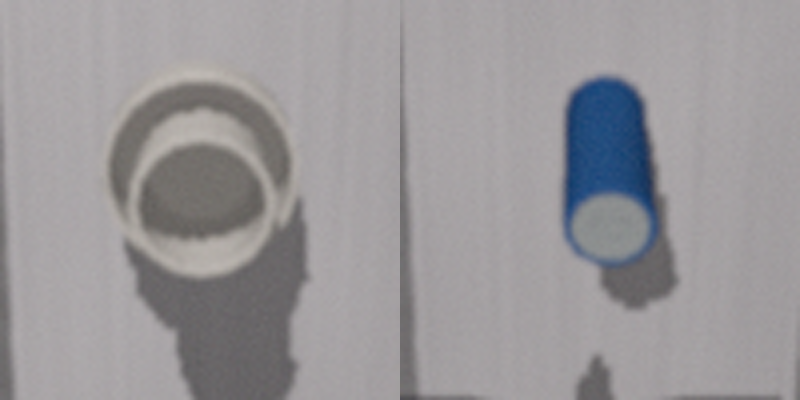

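Run:
```python
from h import *
c=cam('wrist')
print(px2w(c,[(320.5,176.3)],.072),px2w(c,[(327.9,307.3)],.0745),px2w(c,[(297,165),(344,165),(320.3,141.2)],.041)); print(telemetry.get_obs()['eef_pos'])
```

```text
[[0.43215682 0.08067587 0.072     ]] [[ 0.44345527 -0.09608265  0.0745    ]] [[0.40329337 0.08713087 0.041     ]
 [0.46120641 0.08752879 0.041     ]
 [0.43175958 0.1163256  0.041     ]]
[0.42980057 0.08089627 0.25497994]
```

```bash
python3 -m inch '[[[0,0,0],[0,0.007,0.1],-1],[[0,0,0],[0,0,0.1],-1],[[0,0,0],[0,0,0.1],-1],[[0,0,0],[0,0,0.1],-1],[[0,0,0],[0,0,0.1],-1],[[0,0,0],[0,0,0.1],-1],[[0,0,0],[0,0,0.06],-1],[[0,0,0],[0,0,0.03],-1],[[0,0,0],[0,0,0.015],-1],[[0,0,0],[0,0,0],-1]]'
python3 -m inch '[[[0,0,0],[0,0,0],0.3],[[0,0,0],[0,0,0],1],[[0,0,0],[0,0,0],1],[[0,0,0],[0,0,0],1],[[0,0,0],[0,0,0],1],[[0,0,0],[0,0,0],1],[[0,0,0],[0,0,0],1],[[0,0,0],[0,0,0],1],[[0,0,0],[0,0,0],1],[[0,0,0],[0,0,0],1]]'
```

```text
clock: 3.45
eef_pos: [0.4321, 0.0811, 0.0435]
tool_rot: [0.704, 0.71, -0.0, -0.0]
ft_force: [-0.1, -0.0, 1.2]
grip_width: 0.0856
grasp_force: 0.0
clock: 4.28
eef_pos: [0.4337, 0.0804, 0.0452]
tool_rot: [0.705, 0.709, 0.001, 0.001]
ft_force: [-2.2, -0.4, 4.8]
grip_width: 0.0403
grasp_force: 59.8
```

```bash
python3 -m inch '[[[0,0,0],[0,0,-0.03],1],[[0,0,0],[0,0,-0.05],1],[[0,0,0],[0,0,-0.07],1],[[0,0,0],[0,0,-0.09],1],[[0,0,0],[0,0,-0.09],1],[[0,0,0],[0,0,-0.07],1],[[0,0,0],[0,0,0],1]]'
python3 - <<'E'
from h import *
c=cam('wrist','w2')
E
```

```text
clock: 4.87
eef_pos: [0.4359, 0.0807, 0.1691]
tool_rot: [0.705, 0.709, 0.004, 0.003]
ft_force: [0.6, -1.0, 0.2]
grip_width: 0.0404
grasp_force: 60.5
```

View pics/w2.png

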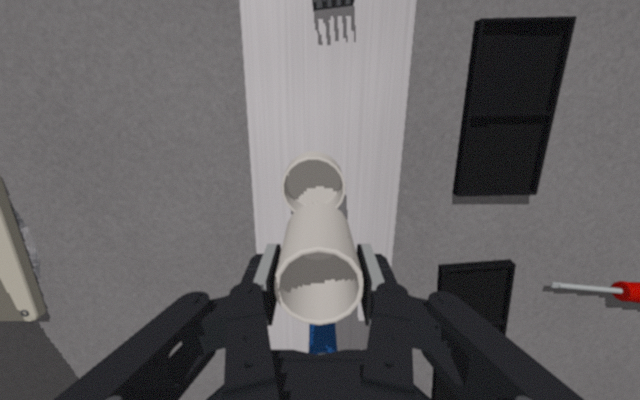

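```bash
python3 -m inch '[[[0,0,0],[0.03,0.05,0],1],[[0,0,0],[0.06,0.105,0],1],[[0,0,0],[0.06,0.105,0],1],[[0,0,0],[0.06,0.105,0],1],[[0,0,0],[0.06,0.105,0],1],[[0,0,0],[0.06,0.1,0],1],[[0,0,0],[0.04,0.055,0],1],[[0,0,0],[0,0,0],1],[[0,0,0],[0,0,0],1],[[0,0,0],[0,0,0],1]]'
python3 - <<'E'
from h import *
c=cam('wrist','w3')
print(telemetry.get_obs()['eef_pos'])
E
```

```text
clock: 5.75
eef_pos: [0.6182, 0.1918, 0.1623]
tool_rot: [0.705, 0.709, -0.002, -0.001]
ft_force: [-0.4, 0.6, -0.5]
grip_width: 0.0406
grasp_force: 60.7
[0.61820024 0.19166287 0.16294885]
```

View pics/w3.png

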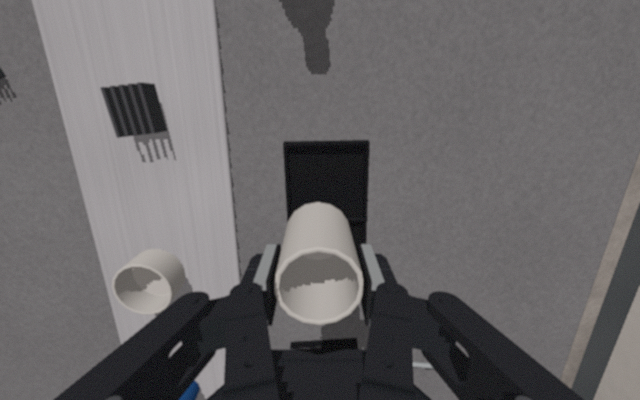

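```bash
python3 -m inch '[[[0,0,0],[0,0.015,0.06],1],[[0,0,0],[0,0,0.08],1],[[0,0,0],[0,0,0.08],1],[[0,0,0],[0,0,0.06],1],[[0,0,0],[0,0,0.04],1],[[0,0,0],[0,0,0.03],1],[[0,0,0],[0,0,0.02],1],[[0,0,0],[0,0,0.015],1],[[0,0,0],[0,0,0.01],1],[[0,0,0],[0,0,0],1]]'
```

```text
clock: 6.63
eef_pos: [0.6241, 0.1924, 0.0455]
tool_rot: [0.705, 0.709, 0.0, 0.0]
ft_force: [0.0, -0.2, 0.3]
grip_width: 0.0405
grasp_force: 60.7
```

```bash
python3 -m inch '[[[0,0,0],[0,0,0.006],1],[[0,0,0],[0,0,0.006],1],[[0,0,0],[0,0,0.006],1],[[0,0,0],[0,0,0],1],[[0,0,0],[0,0,0],1]]'
```

```text
clock: 7.05
eef_pos: [0.624, 0.1925, 0.0399]
tool_rot: [0.705, 0.709, -0.0, -0.0]
ft_force: [0.2, -1.0, -0.3]
grip_width: 0.0403
grasp_force: 60.7
```

```bash
python3 -m inch '[[[0,0,0],[0,0,0.004],1],[[0,0,0],[0,0,0.003],1],[[0,0,0],[0,0,0],1],[[0,0,0],[0,0,0],1]]'
```

```text
clock: 7.38
eef_pos: [0.6243, 0.1926, 0.0393]
tool_rot: [0.705, 0.709, 0.001, 0.0]
ft_force: [-3.7, -0.7, 5.7]
grip_width: 0.0403
grasp_force: 61.2
```

```bash
python3 -m inch '[[[0,0,0],[0,0,0],0.05],[[0,0,0],[0,0,0],0],[[0,0,0],[0,0,0],-1],[[0,0,0],[0,0,0],-1],[[0,0,0],[0,0,0],-1],[[0,0,0],[0,0,0],-1],[[0,0,0],[0,0,0],-1],[[0,0,0],[0,0,0],-1]]'
python3 -m inch '[[[0,0,0],[0,0,-0.05],-1],[[0,0,0],[0,0,-0.08],-1],[[0,0,0],[0,0,-0.09],-1],[[0,0,0],[0,0,-0.12],-1],[[0,0,0],[0,0,-0.12],-1],[[0,0,0],[0,0,0],-1],[[0,0,0],[0,0,0],-1]]'
python3 - <<'E'
from h import *
c=cam('wrist','w4')
print(telemetry.get_obs()['eef_pos'])
E
```

```text
clock: 8.05
eef_pos: [0.624, 0.1924, 0.0376]
tool_rot: [0.705, 0.709, -0.0, -0.0]
ft_force: [0.2, -0.1, -0.4]
grip_width: 0.0853
grasp_force: 0.0
clock: 8.63
eef_pos: [0.6261, 0.1931, 0.1796]
tool_rot: [0.705, 0.709, 0.003, 0.002]
ft_force: [-0.6, 0.2, -0.6]
grip_width: 0.0854
grasp_force: 0.0
[0.62460284 0.19263634 0.17695281]
```

View pics/w4.png

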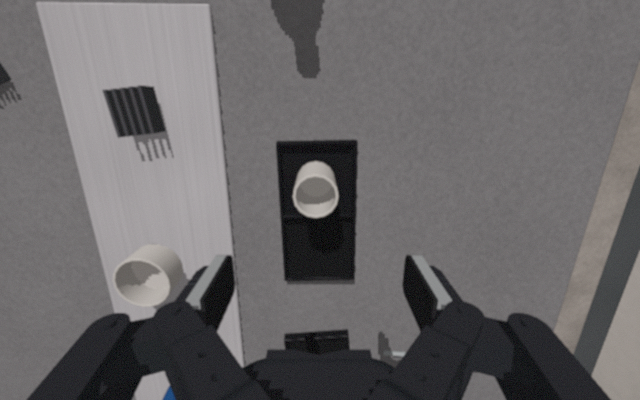

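```bash
python3 -m inch '[[[0,0,0],[-0.06,-0.04,0],-1],[[0,0,0],[-0.106,-0.066,0],-1],[[0,0,0],[-0.106,-0.066,0],-1],[[0,0,0],[-0.106,-0.066,0],-1],[[0,0,0],[-0.106,-0.066,0],-1],[[0,0,0],[-0.106,-0.066,0],-1],[[0,0,0],[-0.106,-0.066,0],-1],[[0,0,0],[-0.106,-0.066,0],-1],[[0,0,0],[-0.106,-0.066,0],-1],[[0,0,0],[-0.054,-0.036,0],-1]]'
python3 -m inch '[[[0,0,0],[0,0,0],-1],[[0,0,0],[0,0,0],-1],[[0,0,0],[0,0,0],-1]]'
python3 - <<'E'
from h import *
c=cam('wrist','w5'); im=c['img']
print(telemetry.get_obs()['eef_pos'],px2w(c,[(320,200)],.006))
print(w2px(c,[[.4435,-.096,.0745]]))
E
```

```text
clock: 9.52
eef_pos: [0.4408, -0.0994, 0.1739]
tool_rot: [0.706, 0.708, -0.002, -0.002]
ft_force: [-0.3, -0.3, -0.1]
grip_width: 0.0856
grasp_force: 0.0
clock: 9.77
eef_pos: [0.4444, -0.0968, 0.1749]
tool_rot: [0.705, 0.709, -0.0, -0.001]
ft_force: [0.1, 0.7, 0.2]
grip_width: 0.0853
grasp_force: 0.0
[ 0.44473143 -0.09655947  0.1750542 ] [[ 0.44597437 -0.12023699  0.006     ]]
[[317.63836167 198.4408617 ]]
```

View pics/w5.png

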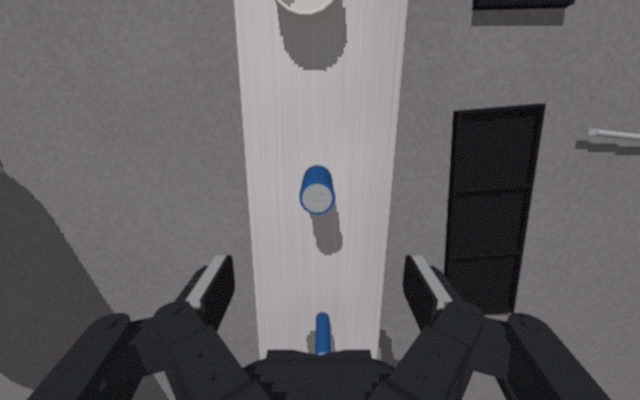

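Thick cell top at (317,199), exactly where predicted, and tray3 is fully visible at (447–545, 105–315), so I measure it from this pose.

```bash
python3 - <<'E'
from h import *
c=cam('wrist'); im=c['img']
m=(im.max(2)<50).astype(np.uint8); m[:,:445]=0; m[:90]=0; m[320:]=0
m=cv2.morphologyEx(m,cv2.MORPH_CLOSE,np.ones((7,7)))
q=max(cv2.findContours(m,0,1)[0],key=cv2.contourArea)
print(cv2.approxPolyDP(q,6,True)[:,0].tolist())
# rim corners by eye-independent approx
w=px2w(c,q[:,0],.012)[:,:2]; print(cv2.minAreaRect((w*1000).astype(np.float32)))
E
python3 -m inch '[[[0,0,0],[0,0,0.08],-1],[[0,0,0],[0,0,0.1],-1],[[0,0,0],[0,0,0.1],-1],[[0,0,0],[0,0,0.08],-1],[[0,0,0],[0,0,0.06],-1],[[0,0,0],[0,0,0.03],-1],[[0,0,0],[0,0,0.017],-1],[[0,0,0],[0,0,0],-1],[[0,0,0],[0,0,0],-1]]'
python3 -m inch '[[[0,0,0],[0,0,0],0.3],[[0,0,0],[0,0,0],1],[[0,0,0],[0,0,0],1],[[0,0,0],[0,0,0],1],[[0,0,0],[0,0,0],1],[[0,0,0],[0,0,0],1],[[0,0,0],[0,0,0],1],[[0,0,0],[0,0,0],1],[[0,0,0],[0,0,0],1],[[0,0,0],[0,0,0],1]]'
```

```text
[[543, 105], [453, 113], [445, 319], [536, 319], [513, 314]]
((645.4764404296875, -149.7962646484375), (113.52378845214844, 266.9905090332031), 8.0636625289917)
clock: 10.62
eef_pos: [0.4455, -0.097, 0.0363]
tool_rot: [0.705, 0.71, 0.0, 0.0]
ft_force: [0.0, -1.3, -0.1]
grip_width: 0.0858
grasp_force: 0.0
clock: 11.45
eef_pos: [0.4446, -0.0974, 0.0364]
tool_rot: [0.705, 0.709, 0.0, 0.0]
ft_force: [-2.0, -0.2, 6.7]
grip_width: 0.0308
grasp_force: 58.9
```

```bash
python3 -m inch '[[[0,0,0],[0,0,-0.03],1],[[0,0,0],[0,0,-0.06],1],[[0,0,0],[0,0,-0.09],1],[[0,0,0],[0,0,-0.1],1],[[0,0,0],[0,0,-0.1],1],[[0,0,0],[0,0,-0.06],1],[[0,0,0],[0.03,0.03,0],1],[[0,0,0],[0.06,0.053,0],1],[[0,0,0],[0.09,0.08,0],1],[[0,0,0],[0.09,0.08,0],1]]'
python3 -m inch '[[[0,0,0],[0.09,0.08,0],1],[[0,0,0],[0.09,0.08,0],1],[[0,0,0],[0.09,0.08,0],1],[[0,0,0],[0.09,0.08,0],1],[[0,0,0],[0.06,0.04,0],1],[[0,0,0],[0,0,0],1],[[0,0,0],[0,0,0],1],[[0,0,0],[0,0,0],1],[[0,0,0],[0,0,0],1]]'
```

```text
clock: 12.28
eef_pos: [0.5172, -0.0149, 0.1672]
tool_rot: [0.706, 0.709, -0.0, -0.0]
ft_force: [0.6, -0.9, -1.0]
grip_width: 0.0309
grasp_force: 59.6
clock: 13.03
eef_pos: [0.6233, 0.1101, 0.167]
tool_rot: [0.705, 0.709, -0.001, -0.0]
ft_force: [-1.0, -0.3, -1.5]
grip_width: 0.0307
grasp_force: 59.9
```

```bash
python3 -m inch '[[[0,0,0],[0,0.005,0.06],1],[[0,0,0],[0,0,0.09],1],[[0,0,0],[0,0,0.09],1],[[0,0,0],[0,0,0.07],1],[[0,0,0],[0,0,0.05],1],[[0,0,0],[0,0,0.03],1],[[0,0,0],[0,0,0.02],1],[[0,0,0],[0,0,0.015],1],[[0,0,0],[0,0,0.005],1],[[0,0,0],[0,0,0],1]]'
python3 -m inch '[[[0,0,0],[0,0,0],1],[[0,0,0],[0,0,0],1]]'
```

```text
clock: 13.87
eef_pos: [0.6262, 0.1108, 0.0394]
tool_rot: [0.705, 0.709, 0.0, 0.0]
ft_force: [-0.2, 0.2, -1.4]
grip_width: 0.0307
grasp_force: 59.9
clock: 14.03
eef_pos: [0.6265, 0.111, 0.0398]
tool_rot: [0.705, 0.709, 0.001, 0.001]
ft_force: [0.1, -0.0, -2.0]
grip_width: 0.0307
grasp_force: 59.9
```

```bash
python3 -m inch '[[[0,0,0],[0,0,0.006],1],[[0,0,0],[0,0,0.006],1],[[0,0,0],[0,0,0.005],1],[[0,0,0],[0,0,0.004],1],[[0,0,0],[0,0,0],1],[[0,0,0],[0,0,0],1]]'
```

```text
clock: 14.53
eef_pos: [0.626, 0.111, 0.0344]
tool_rot: [0.705, 0.709, 0.001, 0.0]
ft_force: [-4.1, -0.6, 8.2]
grip_width: 0.0306
grasp_force: 60.6
```

```bash
python3 -m inch '[[[0,0,0],[0,0,0],0.2],[[0,0,0],[0,0,0],0.1],[[0,0,0],[0,0,0],-1],[[0,0,0],[0,0,0],-1],[[0,0,0],[0,0,0],-1],[[0,0,0],[0,0,0],-1],[[0,0,0],[0,0,0],-1],[[0,0,0],[0,0,0],-1],[[0,0,0],[0,0,-0.05],-1],[[0,0,0],[0,0,-0.08],-1]]'
python3 -m inch '[[[0,0,0],[0,0,-0.1],-1],[[0,0,0],[0,0,-0.12],-1],[[0,0,0],[0,0,-0.12],-1],[[0,0,0],[-0.005,-0.06,-0.1],-1],[[0,0,0],[-0.02,-0.117,0],-1],[[0,0,0],[-0.02,-0.117,0],-1],[[0,0,0],[-0.02,-0.117,0],-1],[[0,0,0],[-0.02,-0.117,0],-1],[[0,0,0],[0,-0.117,0],-1],[[0,0,0],[0,0,0],-1]]'
python3 -m inch '[[[0,0,0],[0,0,0],-1],[[0,0,0],[0,0,0],-1]]'
python3 - <<'E'
from h import *
c=cam('wrist'); im=c['img']
z=lambda y,x,w=100,h=150,s=4:cv2.resize(im[y:y+h,x:x+w,::-1],None,fx=s,fy=s,interpolation=cv2.INTER_CUBIC)
cv2.imwrite('pics/w6z.png',np.hstack([z(100,270),z(0,270)]))
np.save('w6.npy',c['pose']); cv2.imwrite('pics/w6.png',im[:,:,::-1])
print(telemetry.get_obs()['eef_pos'])
E
```

```text
clock: 15.37
eef_pos: [0.6231, 0.1104, 0.0685]
tool_rot: [0.705, 0.709, -0.003, -0.002]
ft_force: [0.4, 0.1, -0.6]
grip_width: 0.0858
grasp_force: 0.0
clock: 16.2
eef_pos: [0.4242, 0.083, 0.2022]
tool_rot: [0.705, 0.709, -0.003, -0.003]
ft_force: [-1.0, 0.3, 0.6]
grip_width: 0.0852
grasp_force: 0.0
clock: 16.37
eef_pos: [0.4333, 0.0843, 0.2042]
tool_rot: [0.705, 0.709, 0.001, 0.001]
ft_force: [0.1, 1.3, -0.6]
grip_width: 0.0854
grasp_force: 0.0
[0.43384908 0.08441578 0.20406458]
```

View pics/w6z.png

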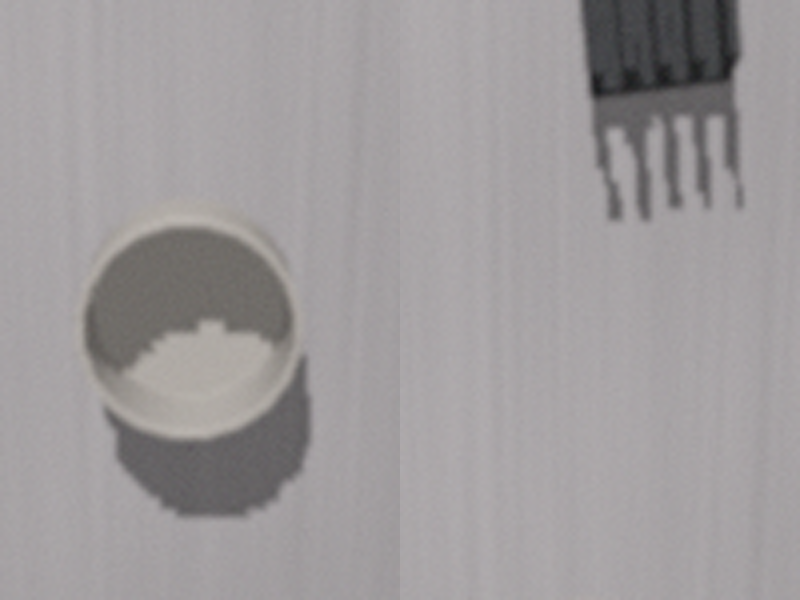

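View pics/w6.png

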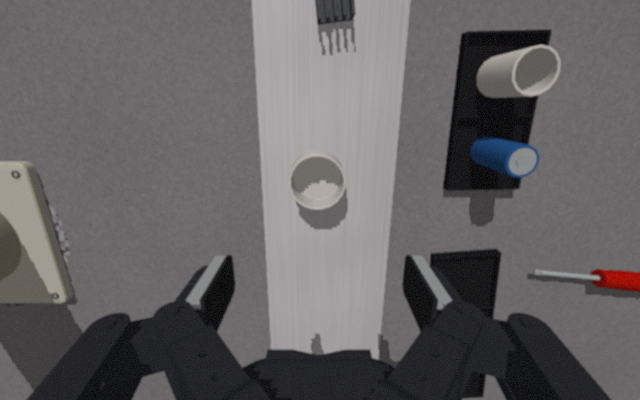

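Run:
```python
from h import *
c=cam('wrist')
print(px2w(c,[(317.8,181.9)],.041), px2w(c,[(338,5)],.03))
e=telemetry.get_obs()['eef_pos']; P=np.array(c['pose']); P[:3,3]+=np.array([.4447,-.0966,.1751])-e; c['pose']=P
w=px2w(c,[(454.5,112),(545,104),(516,314)],.012)[:,:2]; print(w)
d=w[1]-w[2]; print('len',np.linalg.norm(d),np.arctan2(-d[0],d[1]), 'wid',np.linalg.norm(w[0]-w[1]), 'ctr',w.tolist(), (w[0]+w[2])/2)
```

```text
[[0.43353738 0.08341106 0.041     ]] [[0.45133259 0.2509884  0.03      ]]
[[ 0.58054947 -0.02458275]
 [ 0.66901817 -0.01648557]
 [ 0.69491646 -0.26798583]]
len 0.2528301808147383 0.10261353378340851 wid 0.08883847694358668 ctr [[0.5805494713044189, -0.02458274546876941], [0.6690181707735344, -0.016485573129026123], [0.6949164636727967, -0.2679858291044769]] [ 0.63773297 -0.14628429]
```

```bash
python3 -m inch '[[[0,0,0],[0,0,0.08],-1],[[0,0,0],[0,0,0.12],-1],[[0,0,0],[0,0,0.12],-1],[[0,0,0],[0,0,0.11],-1],[[0,0,0],[0,0,0.08],-1],[[0,0,0],[0,0,0.06],-1],[[0,0,0],[0,0,0.04],-1],[[0,0,0],[0,0,0.015],-1],[[0,0,0],[0,0,0.01],-1],[[0,0,0],[0,0,0],-1]]'
python3 -m inch '[[[0,0,0],[0,0,0],-1],[[0,0,0],[0,0,0],-1]]'
```

```text
clock: 17.3
eef_pos: [0.4331, 0.0843, 0.0126]
tool_rot: [0.705, 0.709, -0.0, -0.0]
ft_force: [0.1, 0.1, 0.3]
grip_width: 0.0853
grasp_force: 0.0
clock: 17.47
eef_pos: [0.4335, 0.0844, 0.0138]
tool_rot: [0.705, 0.709, 0.001, 0.001]
ft_force: [-0.6, 0.3, -0.6]
grip_width: 0.0851
grasp_force: 0.0
```

```bash
python3 -m inch '[[[0,0,0],[0,0,0],0],[[0,0,0],[0,0,0],1],[[0,0,0],[0,0,0],1],[[0,0,0],[0,0,0],1],[[0,0,0],[0,0,0],1],[[0,0,0],[0,0,0],1],[[0,0,0],[0,0,0],1],[[0,0,0],[0,0,0],1]]'
python3 -m inch '[[[0,0,0],[0,0,-0.03],1],[[0,0,0],[0,0,-0.06],1],[[0,0,0],[0,0,-0.09],1],[[0,0,0],[0,0,-0.1],1],[[0,0,0],[0,0,-0.1],1],[[0,0,0],[0,0,-0.06],1],[[0,0,0],[0,0,0],1],[[0,0,0],[0,0,0],1]]'
```

```text
clock: 18.13
eef_pos: [0.433, 0.0843, 0.0143]
tool_rot: [0.705, 0.709, 0.001, 0.001]
ft_force: [-1.8, -0.7, 8.1]
grip_width: 0.0608
grasp_force: 63.9
clock: 18.8
eef_pos: [0.4333, 0.0844, 0.1464]
tool_rot: [0.705, 0.709, 0.001, 0.001]
ft_force: [0.1, -0.1, -1.3]
grip_width: 0.0604
grasp_force: 65.0
```

```bash
python3 -m inch '[[[0,0,0],[-0.03,0.04,0],1],[[0,0,0],[-0.06,0.08,0],1],[[0,0,0],[-0.075,0.1,0],1],[[0,0,0],[-0.075,0.1,0],1],[[0,0,0],[-0.075,0.1,0],1],[[0,0,0],[-0.075,0.1,0],1],[[0,0,0],[-0.065,0.08,0],1],[[0,0,0],[-0.04,0.05,0],1],[[0,0,0],[0,0,0],1],[[0,0,0],[0,0,0],1]]'
python3 - <<'E'
from h import *
c=cam('wrist','w7')
print(telemetry.get_obs()['eef_pos'])
E
```

```text
clock: 19.63
eef_pos: [0.6278, -0.0646, 0.1418]
tool_rot: [0.706, 0.709, -0.001, -0.002]
ft_force: [0.4, -0.3, -0.4]
grip_width: 0.06
grasp_force: 65.0
[ 0.62718842 -0.06370763  0.1423746 ]
```

View pics/w7.png

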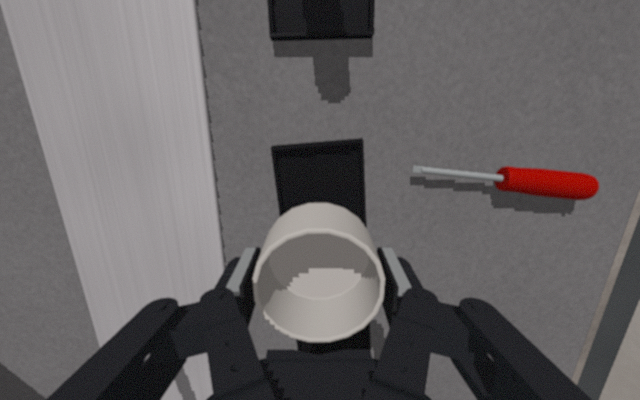

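Run:
```python
from h import *
c=cam('wrist')
w=px2w(c,[(272,146.5),(362.5,139)],.012)[:,:2]; print(w); m=w.mean(0)
t=.1; 
for s in (43,125,207): print(s,m+s/1000*np.array([np.sin(t),-np.cos(t)]))
print(telemetry.get_obs()['eef_pos'])
```

```text
[[ 0.58332263 -0.02239046]
 [ 0.66672232 -0.01499595]]
43 [ 0.62931531 -0.06147838]
125 [ 0.63750165 -0.14306872]
207 [ 0.64568799 -0.22465907]
[ 0.62698057 -0.06312335  0.14302139]
```

```bash
python3 -m inch '[[[0,0,0],[0.001,0.007,0.06],1],[[0,0,0],[0,0,0.09],1],[[0,0,0],[0,0,0.09],1],[[0,0,0],[0,0,0.06],1],[[0,0,0],[0,0,0.04],1],[[0,0,0],[0,0,0.03],1],[[0,0,0],[0,0,0.02],1],[[0,0,0],[0,0,0.015],1],[[0,0,0],[0,0,0.005],1],[[0,0,0],[0,0,0],1]]'
python3 -m inch '[[[0,0,0],[0,0,0],1],[[0,0,0],[0,0,0],1]]'
```

```text
clock: 20.57
eef_pos: [0.6306, -0.0627, 0.0223]
tool_rot: [0.705, 0.709, 0.0, 0.0]
ft_force: [0.2, 0.2, -1.0]
grip_width: 0.0602
grasp_force: 65.0
clock: 20.73
eef_pos: [0.6311, -0.0629, 0.0229]
tool_rot: [0.705, 0.709, 0.001, 0.001]
ft_force: [-0.5, 0.6, -0.2]
grip_width: 0.0603
grasp_force: 65.0
```

```bash
python3 -m inch '[[[0,0,0],[0,0,0.008],1],[[0,0,0],[0,0,0.008],1],[[0,0,0],[0,0,0.008],1],[[0,0,0],[0,0,0.006],1],[[0,0,0],[0,0,0.004],1],[[0,0,0],[0,0,0.004],1],[[0,0,0],[0,0,0],1],[[0,0,0],[0,0,0],1]]'
```

```text
clock: 21.4
eef_pos: [0.6302, -0.0628, 0.0124]
tool_rot: [0.705, 0.709, 0.0, 0.0]
ft_force: [-4.9, 1.1, 10.6]
grip_width: 0.0603
grasp_force: 66.0
```

```bash
python3 -m inch '[[[0,0,0],[0,0,0],-0.4],[[0,0,0],[0,0,0],-0.6],[[0,0,0],[0,0,0],-1],[[0,0,0],[0,0,0],-1],[[0,0,0],[0,0,0],-1],[[0,0,0],[0,0,0],-1],[[0,0,0],[0,0,-0.03],-1],[[0,0,0],[0,0,-0.07],-1],[[0,0,0],[0,0,-0.12],-1],[[0,0,0],[0,0,-0.12],-1]]'
python3 -m inch '[[[0,0,0],[0,0,-0.12],-1],[[0,0,0],[0.03,-0.02,-0.11],-1],[[0,0,0],[0.1,-0.056,0],-1],[[0,0,0],[0.116,-0.064,0],-1],[[0,0,0],[0.116,-0.064,0],-1],[[0,0,0],[0.116,-0.064,0],-1],[[0,0,0],[0.116,-0.064,0],-1],[[0,0,0],[0.116,-0.064,0],-1],[[0,0,0],[0.116,-0.064,0],-1],[[0,0,0],[0.116,-0.064,0],-1]]'
python3 -m inch '[[[0,0,0],[0.1,-0.056,0],-1],[[0,0,0],[0.03,-0.02,0],-1],[[0,0,0],[0,0,0],-1],[[0,0,0],[0,0,0],-1],[[0,0,0],[0,0,0],-1]]'
python3 - <<'E'
from h import *
c=cam('wrist'); im=c['img']
cv2.imwrite('pics/w8.png',cv2.resize(im[100:250,220:420,::-1],None,fx=4,fy=4,interpolation=cv2.INTER_CUBIC))
print(telemetry.get_obs()['eef_pos'])
E
```

```text
clock: 22.23
eef_pos: [0.6291, -0.0627, 0.1126]
tool_rot: [0.705, 0.709, -0.001, -0.001]
ft_force: [0.4, -0.7, 0.5]
grip_width: 0.0852
grasp_force: 0.0
clock: 23.07
eef_pos: [0.4704, 0.2202, 0.1824]
tool_rot: [0.705, 0.709, 0.001, 0.0]
ft_force: [0.5, 0.4, -0.5]
grip_width: 0.0853
grasp_force: 0.0
clock: 23.48
eef_pos: [0.449, 0.2569, 0.1818]
tool_rot: [0.705, 0.709, 0.0, 0.0]
ft_force: [0.0, -0.3, -0.1]
grip_width: 0.0852
grasp_force: 0.0
[0.44918811 0.25660662 0.18169079]
```

View pics/w8.png

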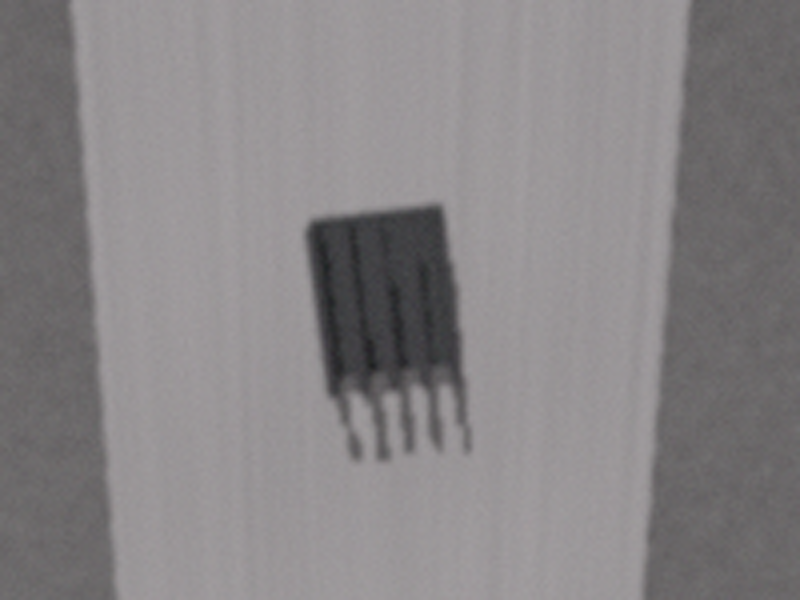

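Run:
```python
from h import *
c=cam('wrist')
u=np.array([(312,222),(442,206),(460,380),(333,392)])/4+[220,100]
w=px2w(c,u,.03)[:,:2]; print(w,w.mean(0)); e=lambda a,b:(np.linalg.norm(w[a]-w[b]),np.degrees(np.arctan2(*(w[b]-w[a])[::-1])))
print(e(0,1),e(3,2),e(3,0),e(2,1))
```

```text
[[0.42848159 0.28590257]
 [0.46114119 0.29009513]
 [0.4666959  0.24438374]
 [0.43326729 0.24089401]] [0.44739649 0.26531887]
(np.float64(0.03292760554476445), np.float64(7.315135629118051)) (np.float64(0.0336102692052107), np.float64(5.959713917790437)) (np.float64(0.04526227223390965), np.float64(96.06938486470197)) (np.float64(0.046047652449968474), np.float64(96.92844313239503))
```

```bash
python3 -m inch '[[[0,0,0],[0.028,-0.006,0],-1],[[0,0,-0.0175],[0,0,0.06],-1],[[0,0,0],[0,0,0.1],-1],[[0,0,0],[0,0,0.12],-1],[[0,0,0],[0,0,0.11],-1],[[0,0,0],[0,0,0.08],-1],[[0,0,0],[0,0,0.05],-1],[[0,0,0],[0,0,0.03],-1],[[0,0,0],[0,0,0.01],-1],[[0,0,0],[0,0,0],-1]]'
python3 -m inch '[[[0,0,0],[0,0,0],-1],[[0,0,0],[0,0,0],-1]]'
```

```text
clock: 24.42
eef_pos: [0.4467, 0.2658, 0.0132]
tool_rot: [0.665, 0.747, -0.0, -0.0]
ft_force: [-0.4, -0.2, -0.6]
grip_width: 0.0852
grasp_force: 0.0
clock: 24.58
eef_pos: [0.4478, 0.2667, 0.0149]
tool_rot: [0.665, 0.747, 0.001, 0.0]
ft_force: [0.2, -0.9, 0.5]
grip_width: 0.0856
grasp_force: 0.0
```

```bash
python3 -m inch '[[[0,0,0],[0,0,0],0.3],[[0,0,0],[0,0,0],1],[[0,0,0],[0,0,0],1],[[0,0,0],[0,0,0],1],[[0,0,0],[0,0,0],1],[[0,0,0],[0,0,0],1],[[0,0,0],[0,0,0],1],[[0,0,0],[0,0,0],1],[[0,0,0],[0,0,0],1]]'
python3 -m inch '[[[0,0,0],[0,0,-0.03],1],[[0,0,0],[0,0,-0.06],1],[[0,0,0],[0,0,-0.09],1],[[0,0,0],[0,0,-0.12],1],[[0,0,0],[0,0,-0.12],1],[[0,0,0],[0,0,-0.06],1],[[0,0,0],[0,0,0],1],[[0,0,0],[0,0,0],1]]'
```

```text
clock: 25.33
eef_pos: [0.4472, 0.2664, 0.0142]
tool_rot: [0.665, 0.747, 0.001, 0.0]
ft_force: [-0.6, -0.1, 5.9]
grip_width: 0.0349
grasp_force: 61.4
clock: 26.0
eef_pos: [0.447, 0.2663, 0.1587]
tool_rot: [0.665, 0.747, 0.001, 0.0]
ft_force: [-0.5, -0.7, -1.6]
grip_width: 0.0344
grasp_force: 60.8
```

```bash
python3 -m inch '[[[0,0,0],[-0.06,0.02,0],1],[[0,0,0],[-0.117,0.0385,0],1],[[0,0,0],[-0.117,0.0385,0],1],[[0,0,0],[-0.117,0.0385,0],1],[[0,0,0],[-0.117,0.0385,0],1],[[0,0,0],[-0.117,0.0385,0],1],[[0,0,0],[-0.117,0.0385,0],1],[[0,0,0],[-0.117,0.0385,0],1],[[0,0,0],[-0.117,0.0385,0],1],[[0,0,0],[-0.117,0.0385,0],1]]'
python3 -m inch '[[[0,0,0],[-0.117,0.0385,0],1],[[0,0,0],[-0.117,0.0385,0],1],[[0,0,0],[-0.06,0.02,0],1],[[0,0,0],[-0.026,0.0075,0],1],[[0,0,0],[0,0,0],1],[[0,0,0],[0,0,0],1],[[0,0,0],[0,0,0],1],[[0,0,0],[0,0,0],1]]'
```

```text
clock: 26.83
eef_pos: [0.5932, -0.0545, 0.1548]
tool_rot: [0.665, 0.747, -0.001, -0.002]
ft_force: [0.3, 0.8, -1.0]
grip_width: 0.0346
grasp_force: 60.8
clock: 27.5
eef_pos: [0.6361, -0.1427, 0.1573]
tool_rot: [0.664, 0.748, -0.0, -0.001]
ft_force: [-0.7, -0.2, -0.8]
grip_width: 0.0345
grasp_force: 60.8
```

```bash
python3 -m inch '[[[0,0,0],[-0.006,0.003,0.06],1],[[0,0,0],[0,0,0.09],1],[[0,0,0],[0,0,0.1],1],[[0,0,0],[0,0,0.08],1],[[0,0,0],[0,0,0.05],1],[[0,0,0],[0,0,0.03],1],[[0,0,0],[0,0,0.02],1],[[0,0,0],[0,0,0.01],1],[[0,0,0],[0,0,0],1],[[0,0,0],[0,0,0],1]]'
python3 -m inch '[[[0,0,0],[0,0,0.008],1],[[0,0,0],[0,0,0.008],1],[[0,0,0],[0,0,0.006],1],[[0,0,0],[0,0,0.006],1],[[0,0,0],[0,0,0],1],[[0,0,0],[0,0,0],1]]'
```

```text
clock: 28.33
eef_pos: [0.6388, -0.1462, 0.0268]
tool_rot: [0.665, 0.747, 0.001, 0.001]
ft_force: [0.3, -0.2, -0.3]
grip_width: 0.0345
grasp_force: 60.8
clock: 28.83
eef_pos: [0.6376, -0.1463, 0.0169]
tool_rot: [0.665, 0.747, -0.0, -0.0]
ft_force: [0.3, 0.6, -0.4]
grip_width: 0.0346
grasp_force: 60.8
```

```bash
python3 -m inch '[[[0,0,0],[0,0,0.006],1],[[0,0,0],[0,0,0.005],1],[[0,0,0],[0,0,0.005],1],[[0,0,0],[0,0,0.003],1],[[0,0,0],[0,0,0],1],[[0,0,0],[0,0,0],1]]'
```

```text
clock: 29.33
eef_pos: [0.6379, -0.1463, 0.0122]
tool_rot: [0.665, 0.747, 0.0, 0.0]
ft_force: [-3.3, 0.6, 5.1]
grip_width: 0.0344
grasp_force: 61.4
```

```bash
python3 -m inch '[[[0,0,0],[0,0,0],0.1],[[0,0,0],[0,0,0],0],[[0,0,0],[0,0,0],-1],[[0,0,0],[0,0,0],-1],[[0,0,0],[0,0,0],-1],[[0,0,0],[0,0,0],-1],[[0,0,0],[0,0,0],-1],[[0,0,0],[0,0,0],-1],[[0,0,0],[0,0,-0.04],-1],[[0,0,0],[0,0,-0.08],-1]]'
python3 -m inch '[[[0,0,0],[0,0,-0.12],-1],[[0,0,0],[0,0,-0.12],-1],[[0,0,0],[0,0,-0.12],-1],[[0,0,0.0175],[0,0,-0.09],-1],[[0,0,0],[-0.05,-0.067,0],-1],[[0,0,0],[-0.07,-0.1,0],-1],[[0,0,0],[-0.07,-0.1,0],-1],[[0,0,0],[-0.07,-0.1,0],-1],[[0,0,0],[-0.07,-0.1,0],-1],[[0,0,0],[-0.07,-0.1,0],-1]]'
python3 -m inch '[[[0,0,0],[-0.05,-0.06,0],-1],[[0,0,0],[0,0,0],-1],[[0,0,0],[0,0,0],-1],[[0,0,0],[0,0,0],-1]]'
python3 - <<'E'
from h import *
c=cam('wrist'); im=c['img']; hsv=cv2.cvtColor(im,cv2.COLOR_RGB2HSV)
print(telemetry.get_obs()['eef_pos'])
m=((hsv[...,0]>100)&(hsv[...,0]<125)&(hsv[...,1]>120)).astype(np.uint8)
for q in cv2.findContours(m,0,1)[0]:
    if cv2.contourArea(q)>30: print(cv2.boundingRect(q))
o=np.zeros((400,640,3),np.uint8); cv2.imwrite('pics/w9.png',im[:,:,::-1])
print(w2px(c,[[.45,-.281,.069],[.45,-.281,.006]]))
E
```

```text
clock: 30.17
eef_pos: [0.635, -0.1456, 0.0447]
tool_rot: [0.665, 0.747, -0.002, -0.003]
ft_force: [-0.9, -0.6, -0.4]
grip_width: 0.0856
grasp_force: 0.0
clock: 31.0
eef_pos: [0.4672, -0.268, 0.1836]
tool_rot: [0.705, 0.71, 0.0, 0.001]
ft_force: [0.1, -0.1, 0.3]
grip_width: 0.0855
grasp_force: 0.0
clock: 31.33
eef_pos: [0.4512, -0.2825, 0.1833]
tool_rot: [0.705, 0.709, 0.0, 0.001]
ft_force: [-0.1, -0.6, -0.3]
grip_width: 0.0853
grasp_force: 0.0
[ 0.45151766 -0.28210149  0.18301606]
(309, 168, 17, 20)
[[316.91420838 192.90648071]
 [317.12335767 176.33991759]]
```

View pics/w9.png

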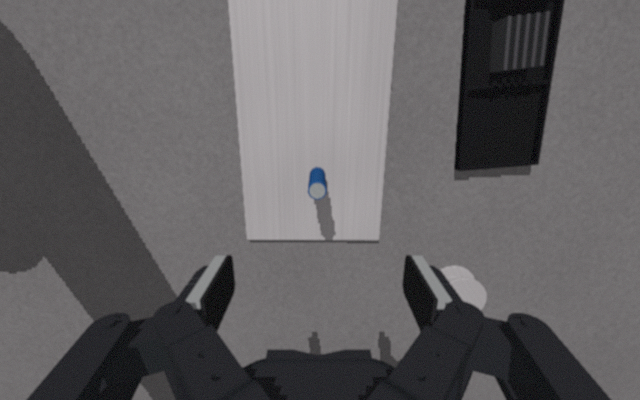

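```bash
python3 - <<'E'
from h import *
c=cam('wrist')
print(px2w(c,[(317.6,190.5)],.069)); w=px2w(c,[(456.5,170),(539,164)],.012)[:,:2]; print(w, w.mean(0)+.043*np.array([-.1,.995]))
E
python3 -m inch '[[[0,0,0],[0.012,-0.003,0.08],-1],[[0,0,0],[0,0,0.1],-1],[[0,0,0],[0,0,0.1],-1],[[0,0,0],[0,0,0.08],-1],[[0,0,0],[0,0,0.06],-1],[[0,0,0],[0,0,0.04],-1],[[0,0,0],[0,0,0.025],-1],[[0,0,0],[0,0,0.008],-1],[[0,0,0],[0,0,0],-1],[[0,0,0],[0,0,0],-1]]'
```

```text
[[ 0.45086729 -0.27823829  0.069     ]]
[[ 0.6020623  -0.27085307]
 [ 0.69011615 -0.26361059]] [ 0.64178922 -0.22444683]
clock: 32.27
eef_pos: [0.4506, -0.2789, 0.0352]
tool_rot: [0.705, 0.71, 0.0, 0.001]
ft_force: [-0.3, -0.0, -0.2]
grip_width: 0.0853
grasp_force: 0.0
```

Slim cell top at (317.6,190.5), i.e. (0.451,-0.278), and its slot is at about (0.643,-0.225). I grasp and lift.

```bash
python3 -m inch '[[[0,0,0],[0,0,0],0.4],[[0,0,0],[0,0,0],0.6],[[0,0,0],[0,0,0],1],[[0,0,0],[0,0,0],1],[[0,0,0],[0,0,0],1],[[0,0,0],[0,0,0],1],[[0,0,0],[0,0,0],1],[[0,0,0],[0,0,0],1],[[0,0,0],[0,0,0],1],[[0,0,0],[0,0,0],1]]'
python3 -m inch '[[[0,0,0],[0,0,-0.03],1],[[0,0,0],[0,0,-0.06],1],[[0,0,0],[0,0,-0.09],1],[[0,0,0],[0,0,-0.1],1],[[0,0,0],[0,0,-0.1],1],[[0,0,0],[0,0,-0.06],1],[[0,0,0],[0,0,0],1],[[0,0,0],[0,0,0],1]]'
```

```text
clock: 33.1
eef_pos: [0.4499, -0.2791, 0.0349]
tool_rot: [0.705, 0.709, 0.0, 0.0]
ft_force: [-1.0, 0.4, 5.5]
grip_width: 0.0161
grasp_force: 58.5
clock: 33.77
eef_pos: [0.4503, -0.2792, 0.1678]
tool_rot: [0.705, 0.709, 0.0, 0.001]
ft_force: [0.7, -0.0, -1.2]
grip_width: 0.0163
grasp_force: 58.5
```

```bash
python3 -m inch '[[[0,0,0],[0.015,0.05,0],1],[[0,0,0],[0.03,0.1,0],1],[[0,0,0],[0.03,0.11,0],1],[[0,0,0],[0.03,0.11,0],1],[[0,0,0],[0.03,0.11,0],1],[[0,0,0],[0.03,0.1,0],1],[[0,0,0],[0.015,0.063,0],1],[[0,0,0],[0,0,0],1],[[0,0,0],[0,0,0],1],[[0,0,0],[0,0,0],1]]'
python3 -m inch '[[[0,0,0],[0,0,0.06],1],[[0,0,0],[0,0,0.09],1],[[0,0,0],[0,0,0.09],1],[[0,0,0],[0,0,0.07],1],[[0,0,0],[0,0,0.05],1],[[0,0,0],[0,0,0.03],1],[[0,0,0],[0,0,0.02],1],[[0,0,0],[0,0,0.01],1],[[0,0,0],[0,0,0],1],[[0,0,0],[0,0,0],1]]'
```

```text
clock: 34.6
eef_pos: [0.6408, -0.2234, 0.1644]
tool_rot: [0.705, 0.709, -0.001, -0.002]
ft_force: [-0.2, -0.8, -0.2]
grip_width: 0.0166
grasp_force: 58.7
clock: 35.43
eef_pos: [0.6428, -0.2241, 0.0417]
tool_rot: [0.705, 0.709, 0.0, 0.001]
ft_force: [-0.3, -0.2, -0.8]
grip_width: 0.0164
grasp_force: 58.7
```

```bash
python3 -m inch '[[[0,0,0],[0,0,0.008],1],[[0,0,0],[0,0,0.008],1],[[0,0,0],[0,0,0.006],1],[[0,0,0],[0,0,0.004],1],[[0,0,0],[0,0,0.003],1],[[0,0,0],[0,0,0.003],1],[[0,0,0],[0,0,0],1],[[0,0,0],[0,0,0],1]]'
```

```text
clock: 36.1
eef_pos: [0.6424, -0.2237, 0.0329]
tool_rot: [0.705, 0.709, 0.0, 0.001]
ft_force: [-3.7, 1.9, 9.1]
grip_width: 0.0163
grasp_force: 59.6
```

```bash
python3 -m inch '[[[0,0,0],[0,0,0],0.5],[[0,0,0],[0,0,0],0.3],[[0,0,0],[0,0,0],-1],[[0,0,0],[0,0,0],-1],[[0,0,0],[0,0,0],-1],[[0,0,0],[0,0,0],-1],[[0,0,0],[0,0,0],-1],[[0,0,0],[0,0,0],-1],[[0,0,0],[0,0,0],-1],[[0,0,0],[0,0,-0.04],-1]]'
python3 -m inch '[[[0,0,0],[0,0,-0.08],-1],[[0,0,0],[0,0,-0.12],-1],[[0,0,0],[0,0,-0.12],-1],[[0,0,0],[0,0,-0.12],-1],[[0,0,0],[0,-0.06,-0.08],-1],[[0,0,0],[0,-0.12,0],-1],[[0,0,0],[0,-0.12,0],-1],[[0,0,0],[0,-0.12,0],-1],[[0,0,0],[0,-0.12,0],-1],[[0,0,0],[0,-0.12,0],-1]]'
python3 -m inch '[[[0,0,0],[0,-0.12,0],-1],[[0,0,0],[0,-0.12,0],-1],[[0,0,0],[0,0,0],-1],[[0,0,0],[0,0,0],-1]]'
python3 - <<'E'
from h import *
a=cam('top')['img'][80:300,110:500,::-1]; b=cam('scene')['img'][120:380,140:460,::-1]
cv2.imwrite('pics/end.png',np.vstack([cv2.resize(a,(560,316),interpolation=3),cv2.resize(b,(350,284),interpolation=3).copy() if 0 else cv2.copyMakeBorder(cv2.resize(b,(350,284),interpolation=3),0,0,0,210,0)]))
E
```

```text
clock: 36.93
eef_pos: [0.6402, -0.2229, 0.0404]
tool_rot: [0.705, 0.709, -0.001, -0.002]
ft_force: [-0.3, -0.3, -0.4]
grip_width: 0.0854
grasp_force: 0.0
clock: 37.77
eef_pos: [0.4426, -0.2247, 0.2]
tool_rot: [0.705, 0.709, 0.0, 0.001]
ft_force: [-0.6, 0.2, 1.4]
grip_width: 0.0852
grasp_force: 0.0
clock: 38.1
eef_pos: [0.3709, -0.2253, 0.2002]
tool_rot: [0.706, 0.709, 0.0, 0.001]
ft_force: [1.1, 0.4, 0.9]
grip_width: 0.0856
grasp_force: 0.0
```

View pics/end.png

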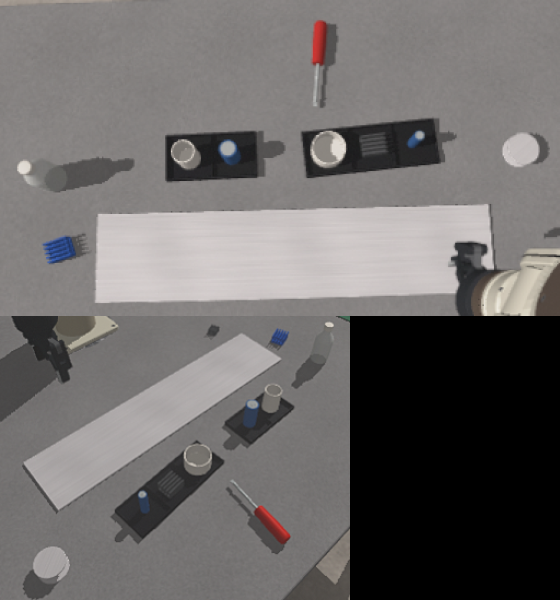

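All five stand upright in their own compartments: the top-view crop shows the narrow cup (185,153), thick cell (229,152), wide cup (328,149), heat sink (374,145) and slim cell (416,139). The bystanders are untouched.

```bash
python3 -c "
from workcell import workorder
print(workorder.job_done())"
```

```text
the job is handed in; nothing more can be done
None
```

I handed the job in at about 38 s. The last pictures showed both kits made up, with all five things upright in their own compartments and the bystanders where they were; the hand-in returned no verdict.

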